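# Clamp a glued bush in its bearing housing with the bench lever press

### The arm

A 6-joint arm with a two-finger parallel gripper is mounted at the origin on the work surface; the furniture and walls round the work are solid. World frame = base frame: x ahead of the robot, y to its left, z up, the work surface at z = 0. Lengths are in mm, angles in rad, forces in N, time in s.
With the tool pointing down it reaches from about 250 to 800 mm from the base axis. Payload 8.5 kg.
Tool frame: the origin (TCP) lies midway between the tips of the shut fingers; the grasp point (between the pads) lies 19 mm behind it (robot.grip_point_offset is the distance from the TCP to the grasp point, in mm); z points along the fingers, y is the direction in which the jaws open and shut (so a half turn about z gives the same grasp; the last joint's range is limited). The gripper opens to 85 mm and grips with 20 to 120 N. Pads are 22 mm wide; open, the fingers measure 114 mm over their backs; the gripper's body (76 mm by 85 mm) begins 54 mm behind the grasp point. The pads swing forward as they close: fully open they stand 13 mm farther back than shut.
Start: joints at [-1.215, 0.238, -0.013, 1.319, 0, 1.571], TCP at [182.862, -492.078, 231.276] pointing down, gripper open.
Joint ranges: [-2.66, 2.66], [-1.03, 1.9], [-1.14, 1.46], [-1.82, 2.27], [-1.45, 1.34], [-3.14, 3.14]. Speed limits (rad/s): [2.22, 2.22, 2.79, 3.14, 3.14, 3.14].

### API

Orientations are given as a rotation vector (axis times angle).
In Python, from plant import robot, optics, ticket gives the robot as it stands. The module is installed in compiled form; this text tells all that it offers.
- The arm moves only by the tool apply_moves, never from a script. Its argument "increments" is text: rows parted by semicolons, each of 5 numbers parted by spaces: the shift along the tool's x, y, z normalised to -1 to 1, where 1 is 0.05 m, then the turn about the tool's z normalised to -1 to 1, where 1 is 6 degrees, then the gripper command: -1 is shut, 1 is fully open, values between are in proportion. A call has 1 to 10 rows; each row shifts and turns the commanded pose from where the row before left it, along the tool's axes as they then stand; what a row does not reach is not made up. A row lasts 1/8 s, in which the tool goes at most 62.5 mm and 10.7 degrees, less where a joint would pass 70% of its speed; a pose out of reach is approached as far as the arm can. A call with a number of a shift or a turn outside -1 to 1 is refused whole. A call with a gripper value outside its range is refused whole. The fingers move at their own pace and stop on an object; "squeeze" is the grip in N (left out, the last holds). Time passes only in rows, so rows that do not move let the fingers close. It gives the time, the measured TCP pose, the force and the opening at its end, in the units of the state.
- robot.get_obs(): the state, without advancing time (a new reading comes with each control period).
- optics.capture(name): name is "side" or "top"; returns a dict with "image" (420x560x3 uint8, red, green, blue), "fx", "fy", "cx", "cy" (pixels), "view" (4x4, takes a point from world to camera coordinates). Camera axes: x right, y up, looking along -z (the intrinsics and any distortion apply to the point x, -y, -z); pixel columns grow to the right and rows downward; lengths in mm; the calibration is good to about 2 mm. A picture is of the moment at which its call begins. There is no depth.
- ticket.sign_off(): hands the job in, once; it reports no verdict.
The state is a dict: "t": time; "q": joint angles; "joint_velocities": joint speeds; "joint_torque": joint torques, N m; "tcp_pos": TCP position; "tcp_rot": TCP orientation; "force": force on the tool from outside, world axes, zero at the start; "torque": the same for the moment, N m; "width": opening from 0.0 (shut) to 1.0 (fully open).
Only numpy, scipy, OpenCV 4.12 (cv2) and the standard library are available. Lean on these libraries where they do the work, as an engineer would, in place of code of your own. Each camera call takes 0.05 s, during which the arm holds its last target.

### The job

While the press's safety catch still holds the lever up, take the one bronze bush from the tray that fits the bore of the bearing housing on the press table and set it upright, fully home, in the bore. Then flip the safety catch up off the lever's pin and fully back, pull the lever down by its black side grip until the pad presses on the bush, and finish still holding the grip down so that the bush stays clamped. Leave the other two bushes in the tray and everything else on the bench where it is.

Things in the scene. Friction and masses are not known exactly. Their poses are not given: they have to be found in the camera images.
- press: grey bench lever press, fixed, base plate 250 x 130 x 10 mm. Origin on the bench under the bore axis; x points away from the operator to the hinge, y left, z up. Hinge cheeks at x = 58 to 102, up to z = 107 mm; catch horn at x = 140, y = 20, up to z = 143 mm. On its table, fixed, the bare-metal bearing housing: block 72 x 72 mm, top at z = 42 mm
- bore_floor (a point): centre of the bottom of the housing's blind vertical bore (diameter 29.6 mm, 28 mm deep, mouth chamfered 2 mm), 14 mm above the bench; axes as the press
- bore_mouth (a point): centre of the bore at the top face of the housing, 42 mm above the bench
- bush_23: bronze bush (plain sleeve), outer diameter 23 mm, wall 4 mm, 40 mm tall, standing upright in the tray, too thin for the bore. Origin: centre of its lower end, z along its axis
- bush_28: bronze bush (plain sleeve), outer diameter 28 mm, wall 4 mm, 40 mm tall, 90 g nominal, standing upright in the tray: the one that slips into the bore. Origin: centre of its lower end, z along its axis. Fully home, it stands 12 mm proud of the housing
- bush_33: bronze bush (plain sleeve), outer diameter 33 mm, wall 4 mm, 40 mm tall, standing upright in the tray, too thick for the bore. Origin: centre of its lower end, z along its axis
- parts_tray: blue open tray 186 x 126 mm (x, y), walls 29 mm high, floor 2 mm thick, fixed; the three bushes stand in a row along its x axis about 58 mm apart, in any order. Origin: centre of its underside
- safety_catch (a joint): angle of the safety catch, a steel hook over a pin on the left of the lever arm: 0 = engaged (level, pointing to the operator), grows as it flips up and away from the operator about a level axis along the press's y, stop at 1.80. Past about 1.55 it falls back to its stop by its own weight; below about 0.85 it falls on again. Moves very easily
- catch_knob (a point): on the axis of the catch's black round finger bar: 12 mm in diameter, level, along the press's y; the bar goes on for 25 mm to the left of this point and 35 mm to the right. 59.6 mm from catch_pivot; at joint 0 it lies 57 mm toward the operator from catch_pivot and 17.5 mm above it
- catch_pivot (a point): point on the catch's hinge axis (along the press's y), level with catch_knob along that axis; at x = +140, y = +65.5, z = 131 mm in the press's frame
- press_lever (a joint): angle of the lever: 0 = fully open, arm leaning back 15 degrees past upright; grows as it is pulled toward the operator and down about a level axis along the press's y; at 1.83 the arm is level and the pad meets a 40 mm bush fully home; stop at 1.95. A spring opens it again (1 to 4 N at the grip). The engaged catch blocks it at 0.05 to 0.1
- grip_mid (a point): middle of the lever's black round side grip: 19 mm in diameter, level, along the press's y, right of the arm, free for 35 mm either side of this point. 170 mm from the hinge axis, 60 mm right of the arm's middle plane. At joint 0: 249 mm above the bench, 124 mm beyond the bore axis; at 1.83: 85 mm above the bench, 90 mm before the bore axis
- lever_grip: the same side grip as a body, a sleeve that revolves freely about its own axis; origin at the lever's end in the middle plane of the arm, the grip running along -y to 108 mm
- lever_hinge_axis (a point): point on the lever's hinge axis (along the press's y) in the middle plane of the arm; at x = +80, y = 0, z = 85 mm in the press's frame
- press_pad: round steel swivel pad, 32 mm in diameter, on the under side of the lever arm, 80 mm from the hinge; origin: centre of its pressing face, which lies 31 mm below the arm's axis
- thread_lock: small red and white upright plastic bottle, 31 mm in diameter, 98 mm tall, a bystander. Origin: centre of its base
- caliper: sliding caliper lying flat, 69 x 202 x 13 mm, a bystander. Origin: centre of its underside
- masking_tape: roll of tape lying flat, 101 mm in diameter, 24 mm tall, a bystander. Origin: centre of its underside
There are look-alikes about, which are no part of the job. Leave any blue look-alike of the bush_28 alone.

How it is judged (in metres and radians):
On the way, in this order (a step that is already met when the one before it is completed fails the run):
1. the 28 mm bush stands fully home in the bore and is let go, the safety catch still engaged and the lever up (horizontal distance between bush_28 and bore_floor below 0.003 m and z of bush_28 in the frame of bore_floor between -0.002 and 0.002 m and angle between bush_28's own z axis and vertical below 0.08 rad and contact force between the fingers and bush_28 below 0.3 N and value of joint safety_catch below 0.4 rad and value of joint press_lever below 0.2 rad), for 0.2 s.
2. the safety catch is flipped off and back, the lever still up (value of joint safety_catch above 1.4 rad and value of joint press_lever below 0.3 rad), for 0.2 s.
At the end, for the whole second after the job is handed in: 28 mm bush home in the bore (3 mm sideways, 2 mm in height, upright); catch back past 1.4 rad; lever down past 1.75 rad, its pad pressing the bush with over 5 N; fingers on the lever's grip with over 2 N; the other two bushes in the tray (horizontal distance between bush_28 and bore_floor below 0.003 m and z of bush_28 in the frame of bore_floor between -0.002 and 0.002 m and angle between bush_28's own z axis and vertical below 0.08 rad and value of joint safety_catch above 1.4 rad and value of joint press_lever above 1.75 rad and contact force between press_pad and bush_28 above 5 N and contact force between the fingers and lever_grip above 2 N and horizontal distance between each of bush_23, bush_33 and parts_tray below 0.095 m); the arm keeps its last pose, push and grip.
It fails at once if the lever is forced down past the engaged catch (value of joint safety_catch below 0.3 rad and value of joint press_lever above 0.2 rad).
It fails at once if another bush is moved more than 40 mm or lifted out (distance of any of bush_23, bush_33 from where it was at the start of the episode above 0.04 m).
It fails at once if a bystander is pushed more than 30 mm or the bottle is tipped (distance of any of thread_lock, caliper, masking_tape from where it was at the start of the episode above 0.03 m or angle between thread_lock's own z axis and vertical above 0.5 rad).
It also fails if it takes over 72 s, if anything falls off the work surface, if the arm or the gripper's body presses on something with over 40 N, if the wrist force passes 120 N, or if a joint passes its speed limit or range.

## Working session

There is one attempt and no reset: what is moved stays moved. The work goes in short steps, Python scripts to look and compute and a tool call to move; the robot and the scene stay as the last step left them, time stands still between calls to the robot, and variables do not carry over. Pictures are saved under pics/ and viewed, and the job is handed in when it is done.

Besides the shell and the picture viewer there is one more tool, called after "Call:" in YAML: its name, and indented under it one key for each argument. apply_moves: Moves the arm, as the interface text tells. Its arguments: {"type":"object","properties":{"increments":{"type":"string"},"squeeze":{"type":"number"}},"required":["increments"]}

```bash
mkdir -p pics; cat > h.py <<'E'
import numpy as np, cv2
from plant import robot, optics, ticket
E
python3 - <<'E'
from h import *
import pickle
o=robot.get_obs(); print(o)
print(robot.grip_point_offset)
for n in ("side","top"):
    c=optics.capture(n); cv2.imwrite(f"pics/{n}0.png",c["image"][:,:,::-1]); pickle.dump(c,open(f"{n}0.pkl","wb"))
    print(n,{k:c[k] for k in c if k!="image"})
E
```

```text
{'t': 0.0, 'q': array([-1.21500461e+00,  2.38795799e-01, -1.42515264e-02,  1.31918410e+00,
       -1.08910289e-05,  1.57081210e+00]), 'joint_velocities': array([-0.00156379, -0.00065213,  0.0024885 ,  0.00019357,  0.00076344,
       -0.00011434]), 'joint_torque': array([-4.21602177e-03, -5.38774645e+01,  3.46437800e+01,  1.83710136e-02,
       -3.17156400e-04, -6.90865477e-06]), 'tcp_pos': array([ 182.72974685, -491.73951663,  230.67079889]), 'tcp_rot': array([-3.09062882e+00, -5.55659225e-01,  4.15577228e-04]), 'force': array([0.35106999, 0.42326099, 0.53416695]), 'torque': array([ 0.02889665, -0.00521523,  0.00474323]), 'width': 1.0004807008130852}
18.700000000000003
side {'fx': 387.2886252666993, 'fy': 387.2886252666993, 'cx': 274.9235313074776, 'cy': 215.150417885711, 'view': array([[ 8.42991917e-01, -5.37563242e-01,  1.97582695e-02,
        -4.97448894e+02],
       [ 1.90627231e-01,  3.32879860e-01,  9.23500004e-01,
        -2.68207350e+02],
       [-5.03016786e-01, -7.74736575e-01,  3.83089223e-01,
        -6.97301773e+02],
       [ 0.00000000e+00,  0.00000000e+00,  0.00000000e+00,
         1.00000000e+00]])}
top {'fx': 425.118333709009, 'fy': 425.118333709009, 'cx': 271.7641312151359, 'cy': 207.17727557727616, 'view': array([[ 7.78151523e-03, -9.99955681e-01,  5.29934644e-03,
        -3.11036439e+01],
       [ 9.96982807e-01,  8.16746500e-03,  7.71918067e-02,
        -5.81478629e+02],
       [-7.72316679e-02,  4.68268807e-03,  9.97002177e-01,
        -1.13227821e+03],
       [ 0.00000000e+00,  0.00000000e+00,  0.00000000e+00,
         1.00000000e+00]])}
```

View pics/side0.png

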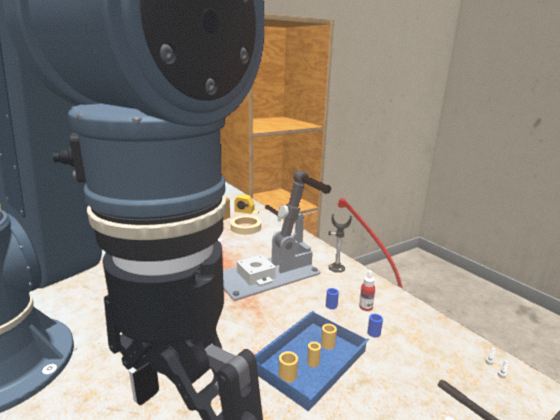

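View pics/top0.png

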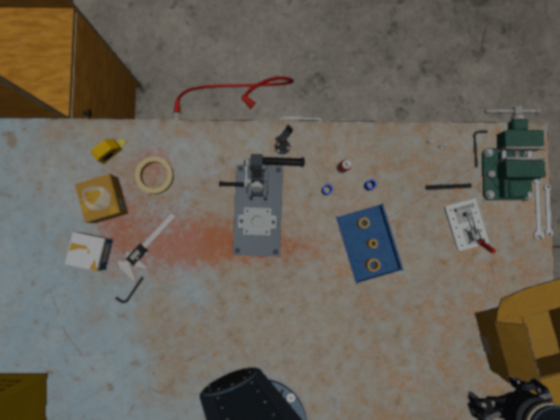

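```bash
cat >> h.py <<'E'
import pickle
def crop(name,img,x0,y0,w,h,s):
    c=cv2.resize(img[y0:y0+h,x0:x0+w,::-1],None,fx=s,fy=s,interpolation=cv2.INTER_CUBIC)
    for i in range(0,w,10):
        cv2.line(c,(i*s,0),(i*s,4 if (x0+i)%50 else 12),(0,255,0),1)
        if (x0+i)%20==0: cv2.putText(c,str(x0+i),(i*s,20),0,.35,(0,255,0),1)
    for i in range(0,h,10):
        cv2.line(c,(0,i*s),(4,i*s),(0,255,0),1)
        if (y0+i)%20==0: cv2.putText(c,str(y0+i),(6,i*s+4),0,.35,(0,255,0),1)
    cv2.imwrite(f"pics/{name}.png",c)
def proj(c,p):
    p=np.atleast_2d(p).astype(float); v=np.c_[p,np.ones(len(p))]@c["view"].T
    return np.c_[c["cx"]+c["fx"]*v[:,0]/-v[:,2], c["cy"]-c["fy"]*v[:,1]/-v[:,2]]
def back(c,uv,z):
    # ray to plane z
    V=c["view"];R=V[:3,:3];t=V[:3,3];o=-R.T@t
    d=R.T@np.array([(uv[0]-c["cx"])/c["fx"],-(uv[1]-c["cy"])/c["fy"],-1.])
    return o+d*(z-o[2])/d[2]
def load(n): return pickle.load(open(n+".pkl","rb"))
E
python3 - <<'E'
from h import *
t=load("top0");s=load("side0")
crop("t_press",t["image"],205,135,110,130,5 if 0 else 4)
crop("t_tray",t["image"],315,150,100,140,4)
crop("s_press",s["image"],210,160,140,140,4)
crop("s_tray",s["image"],245,280,140,130,4)
E
```

```text
(no output)
```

View pics/t_press.png

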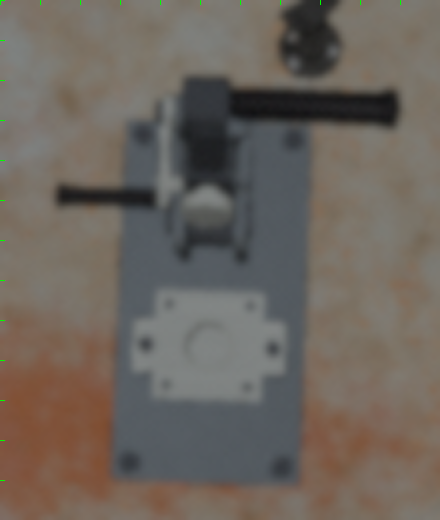

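View pics/t_tray.png

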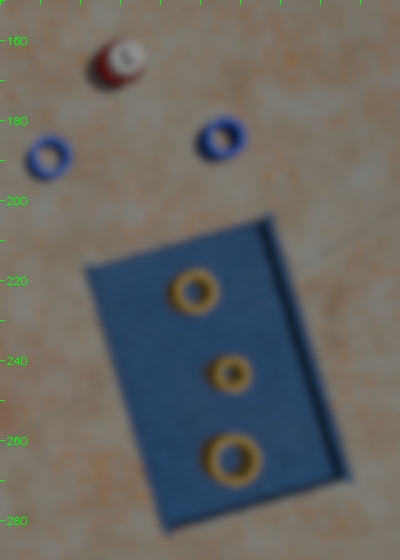

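View pics/s_press.png

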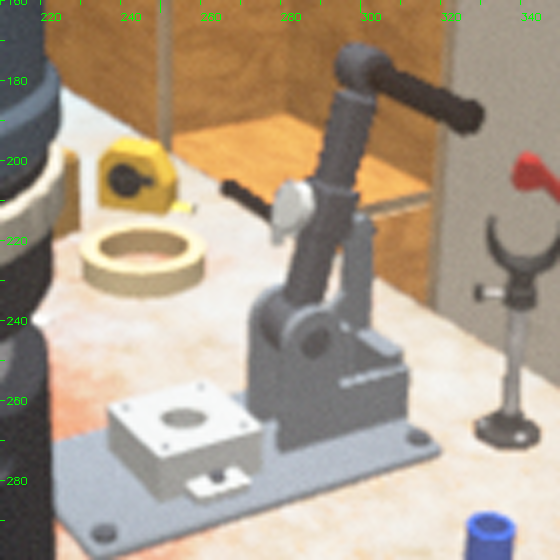

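View pics/s_tray.png

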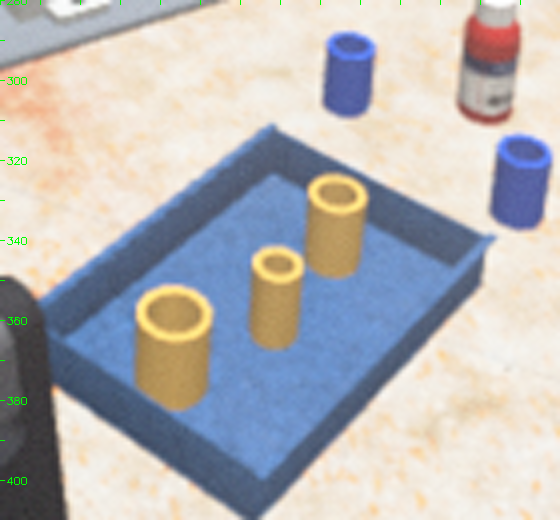

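```bash
cat > fit.py <<'E'
from h import *
from scipy.optimize import least_squares
t=load("top0");s=load("side0")
# (cam, press point, uv); plate offset param
def P(p,pt):
    c,sn=np.cos(p[2]),np.sin(p[2]); x,y,z=pt
    return np.array([p[0]+c*x-sn*y,p[1]+sn*x+c*y,z])
D=[("t",(0,0,42),(257.4,220.7),2),("s",(0,0,42),(256.3,264.5),2),
("t",(83,90.5,148.5),(219.5,183.8),1),("t",(124,-108,249),(304,161.8),1),("s",(124,-108,249),(328,188.7),1),
("s",(83,90.5,148.5),(266.5,206.7),1)]
C=[("t",(125,65,10),(236.75,165)),("t",(125,-65,10),(283,165.5)),("t",(-125,65,10),(233,255.5)),("t",(-125,-65,10),(280,256))]
cam={"t":t,"s":s}
def f(p):
    r=[]
    for n,pt,uv,w in D: r+=list(w*(proj(cam[n],P(p,pt))[0]-uv))
    for n,pt,uv in C: r+=list(proj(cam[n],P(p,(pt[0]+p[3],pt[1],pt[2])))[0]-uv)
    return np.array(r)
x0=[*back(t,(257.4,220.7),42)[:2],0,40]
r=least_squares(f,x0,loss="soft_l1"); print(x0,r.x); print(f(r.x).reshape(-1,2).round(1))
print("bore from top",back(t,(257.4,220.7),42),"side",back(s,(256.3,264.5),42))
E
python3 fit.py
```

```text
[np.float64(543.7632403528462), np.float64(11.611054943024666), 0, 40] [ 5.42438941e+02  1.21853263e+01 -1.39894681e-02  3.18545228e+01]
[[-0.4  1. ]
 [ 0.3 -0.7]
 [-0.   0.5]
 [ 0.9  0. ]
 [ 1.1  1.2]
 [ 0.6  0.1]
 [-1.3 -0.5]
 [-0.6  0.1]
 [-0.2 -0.1]
 [ 0.6  0.4]]
bore from top [543.76324035  11.61105494  42.        ] side [541.25461714  11.00080375  42.        ]
```

```bash
cat >> h.py <<'E'
from scipy.spatial.transform import Rotation as Ro
def tri(uvt,uvs,t=None,s=None):
    from scipy.optimize import least_squares
    t=t or load("top0"); s=s or load("side0")
    r=least_squares(lambda p:np.r_[proj(t,p)[0]-uvt,proj(s,p)[0]-uvs],[540,0,50])
    return r.x,r.fun
def yaw(o):
    x=Ro.from_rotvec(o["tcp_rot"]).as_matrix()[:,0]; return np.degrees(np.arctan2(x[1],x[0]))
def go(target,yawdeg=None,o=None):
    """tool-axis units from the measured pose (tool z down)"""
    o=o or robot.get_obs(); R=Ro.from_rotvec(o["tcp_rot"]).as_matrix()
    d=R.T@(np.array(target)-o["tcp_pos"])/50
    print("t",round(o["t"],2),"tcp",o["tcp_pos"].round(1),"yaw",round(yaw(o),2),"F",o["force"].round(1),"w",round(o["width"],3))
    print("units total (current axes)",d.round(3), "turn",None if yawdeg is None else round(-(yawdeg-yaw(o))/6,3))
E
python3 - <<'E'
from h import *
t=load("top0");s=load("side0")
for n,u,v in [("b28",(363.5,223),(329.25,328.5)),("b23",(373,243.3),(314.3,346)),("b33",(373.3,265),(288.6,358.3))]:
    print(n,back(t,u,42).round(1),back(s,v,42).round(1))
print("tray corners",[back(t,(315+a/4,150+b/4),29).round(0)[:2] for a,b in [(88,268),(270,215),(165,532),(350,478)]])
print("stand base",back(s,(336.5,267),0).round(), "base from top",back(t,(283,147),0).round())
go([605,-240,140],16)
E
```

```text
b28 [ 539.9 -271.3   42. ] [ 539.2 -271.8   42. ]
b23 [ 486.2 -296.    42. ] [ 484.8 -295.2   42. ]
b33 [ 428.9 -296.2   42. ] [ 428.  -296.4   42. ]
tray corners [array([ 556., -203.]), array([ 593., -326.]), array([ 380., -253.]), array([ 417., -377.])]
stand base [757. -47.   0.] base from top [753. -57.   0.]
t 0.1 tcp [ 182.7 -491.8  230.8] yaw 20.39 F [0.5 0.3 0.9] w 0.996
units total (current axes) [ 9.67  -1.776  1.818] turn 0.731
```

Call:
apply_moves:
  increments: "0 0 0 0.73 0.3; 0 0 0 0 0.3"
  squeeze: 30

```text
t: 0.35
tcp_pos: [182.8, -491.9, 231.0]
tcp_rot: [-3.11, -0.438, 0.0]
force: [0.4, -0.0, -0.5]
width: 0.656
```

```bash
python3 - <<'E'
from h import *
go([539.5,-271.6,120],16)
E
```

```text
t 0.35 tcp [ 182.8 -491.9  231. ] yaw 16.03 F [ 0.4 -0.  -0.5] w 0.656
units total (current axes) [ 8.073 -2.264  2.221] turn 0.005
```

Call:
apply_moves:
  increments: "0.4 -0.1 0.1 0 0.3; 0.85 -0.24 0.24 0 0.3; 0.85 -0.24 0.24 0 0.3; 0.85 -0.24 0.24 0 0.3; 0.85 -0.24 0.24 0 0.3; 0.85 -0.24 0.24 0 0.3; 0.85 -0.24 0.24 0 0.3; 0.85 -0.24 0.24 0 0.3; 0.85 -0.24 0.24 0 0.3; 0.85 -0.24 0.24 0 0.3"

```text
t: 1.6
tcp_pos: [539.7, -271.5, 117.7]
tcp_rot: [-3.11, -0.441, 0.0]
force: [0.8, -0.6, -0.0]
width: 0.65
```

Call:
apply_moves:
  increments: "0.02 0 -0.04 0 0.3; 0 0 0 0 0.3; 0 0 0 0 0.3"

```text
t: 1.98
tcp_pos: [538.8, -272.9, 120.7]
tcp_rot: [3.111, 0.436, 0.0]
force: [-0.4, 0.6, -0.6]
width: 0.652
```

```bash
python3 - <<'E'
from h import *
go([539.5,-271.6,22],16)
for n in ("side","top"):
    c=optics.capture(n); pickle.dump(c,open(f"{n}1.pkl","wb"))
crop("s1",load("side1")["image"],220,210,200,200,3)
crop("t1",load("top1")["image"],300,150,120,140,4)
E
```

```text
t 1.98 tcp [ 538.8 -272.9  120.7] yaw 15.97 F [-0.4  0.6 -0.6] w 0.652
units total (current axes) [ 0.02  -0.022  1.974] turn -0.005
```

View pics/s1.png

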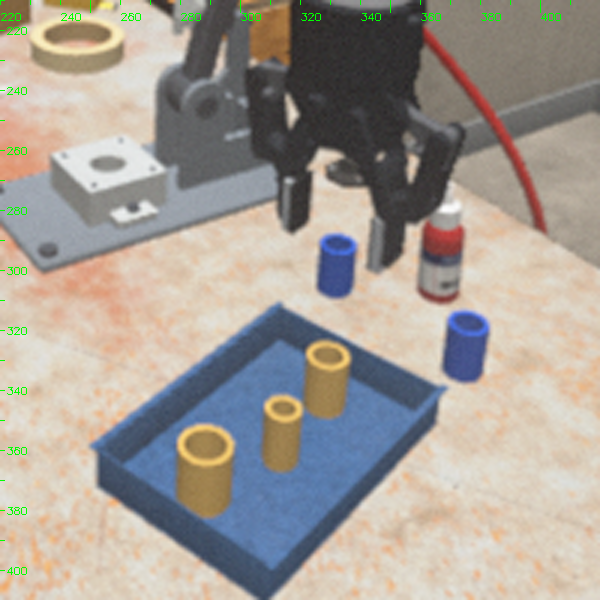

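View pics/t1.png

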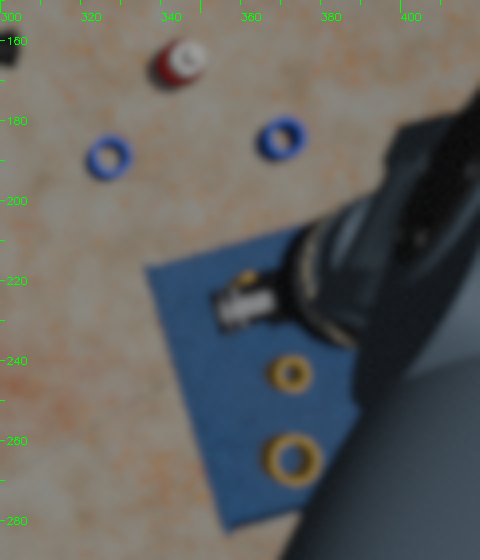

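```bash
python3 - <<'E'
from h import *
s=load("side1")
y=np.array([np.sin(np.radians(16)),-np.cos(np.radians(16)),0])
for z in (120.7,127): print(proj(s,[np.array([538.8,-272.9,z])+k*27.7*y for k in(-1,0,1)]).round(1))
E
```

```text
[[320.2 288.3]
 [332.6 294.1]
 [345.6 300.1]]
[[320.4 285.5]
 [332.9 291.2]
 [345.9 297.2]]
```

Call:
apply_moves:
  increments: "0.02 -0.02 0.4 0 0.3; 0 0 0.5 0 0.3; 0 0 0.5 0 0.3; 0 0 0.35 0 0.3; 0 0 0.2 0 0.3; 0 0 0 0 0.3; 0 0 0 0 0.3"

```text
t: 2.95
tcp_pos: [540.6, -271.3, 23.6]
tcp_rot: [3.11, 0.437, 0.001]
force: [0.2, 1.2, -0.5]
width: 0.648
```

```bash
python3 - <<'E'
from h import *
go([539.5,-271.6,22],16)
for n in ("side","top"):
    c=optics.capture(n); pickle.dump(c,open(f"{n}2.pkl","wb"))
crop("s2",load("side2")["image"],260,260,140,140,4)
E
```

```text
t 2.95 tcp [ 540.6 -271.3   23.6] yaw 15.99 F [ 0.2  1.2 -0.5] w 0.648
units total (current axes) [-0.023 -0.001  0.032] turn -0.001
```

View pics/s2.png

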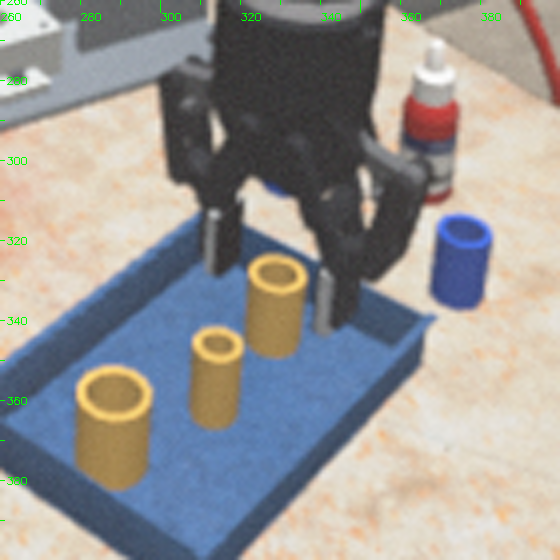

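Call:
apply_moves:
  increments: "-0.02 0 0 0 0; -0 0 0 0 -0.3; 0 0 0 0 -1; 0 0 0 0 -1; 0 0 0 0 -1; 0 0 0 0 -1"
  squeeze: 30

```text
t: 3.8
tcp_pos: [539.4, -271.3, 23.2]
tcp_rot: [3.111, 0.437, 0.001]
force: [-1.2, -0.5, 5.6]
width: 0.319
```

Call:
apply_moves:
  increments: "0 0 -0.2 0 -1; 0 0 -0.5 0 -1; 0 0 -0.7 0 -1; 0 0 -0.6 0 -1; 0 0 -0.4 0 -1; 0 0 -0.1 0 -1;0 0 0 0 -1"

```text
t: 4.68
tcp_pos: [539.1, -271.2, 147.5]
tcp_rot: [-3.111, -0.437, 0.0]
force: [-0.1, 0.2, -1.4]
width: 0.32
```

```bash
python3 - <<'E'
from h import *
go([542.5,11.5,140],0)
for n in ("side","top"):
    c=optics.capture(n); pickle.dump(c,open(f"{n}3.pkl","wb"))
crop("s3",load("side3")["image"],260,230,140,140,4)
E
```

```text
t 4.67 tcp [ 539.1 -271.2  147.5] yaw 16.0 F [-0.1  0.2 -1.4] w 0.32
units total (current axes) [ 1.623 -5.416  0.152] turn 2.667
```

View pics/s3.png

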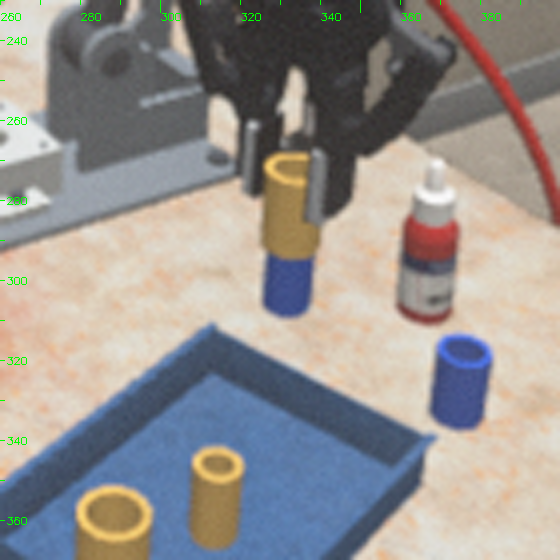

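Call:
apply_moves:
  increments: "0 0 0 0.9 -1; 0 0 0 0.9 -1; 0 0 0 0.9 -1; 0 -0.5 0 0 -1; 0 -0.9 0 0 -1; 0.06 -0.95 0 0 -1; 0 -0.95 0 0 -1; 0 -0.95 0 0 -1; 0 -0.9 0 0 -1; 0 -0.5 0 0 -1"

```text
t: 6.02
tcp_pos: [542.6, 6.9, 147.0]
tcp_rot: [-3.136, -0.015, 0.003]
force: [0.1, -1.4, -1.9]
width: 0.315
```

Call:
apply_moves:
  increments: "0 0 0 0 -1; 0 0 0 0 -1"

```text
t: 6.28
tcp_pos: [543.2, 3.8, 147.5]
tcp_rot: [-3.137, -0.009, 0.001]
force: [-0.0, -0.4, -1.6]
width: 0.319
```

```bash
python3 - <<'E'
from h import *
go([542.5,11.5,90],0)
for n in ("side","top"):
    c=optics.capture(n); pickle.dump(c,open(f"{n}4.pkl","wb"))
crop("s4",load("side4")["image"],210,170,140,140,4)
crop("t4",load("top4")["image"],205,135,110,130,4)
E
```

```text
t 6.28 tcp [543.2   3.8 147.5] yaw 0.33 F [-0.  -0.4 -1.6] w 0.319
units total (current axes) [-0.012 -0.148  1.15 ] turn 0.055
```

View pics/s4.png

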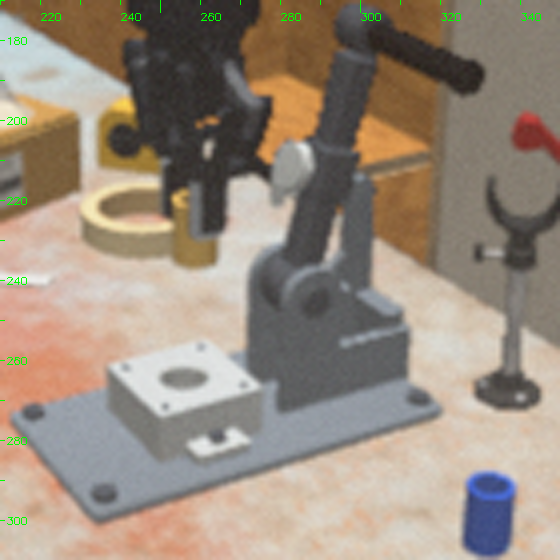

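View pics/t4.png

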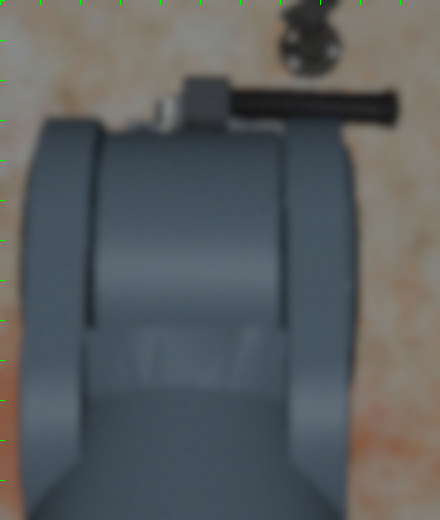

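```bash
python3 - <<'E'
from h import *
def save(n,img,x0,y0,w,h,s=14):
    c=cv2.resize(img[y0:y0+h,x0:x0+w,::-1],None,fx=s,fy=s,interpolation=cv2.INTER_CUBIC)
    g=c.astype(float); g=(g-g.min())/(g.max()-g.min())*255; c=g.astype(np.uint8)
    for i in range(0,w,5): cv2.line(c,(i*s,0),(i*s,h*s),(0,255,0),1) if (x0+i)%5==0 else None
    for i in range(0,h,5): cv2.line(c,(0,i*s),(w*s,i*s),(0,255,0),1)
    return c
t=load("top0")["image"];s=load("side4")["image"]
a=save("",t,240,205,35,35,11);b=save("",s,235,250,45,35,11)
cv2.imwrite("pics/bore.png",np.hstack([a,b]))
E
```

```text
(no output)
```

View pics/bore.png

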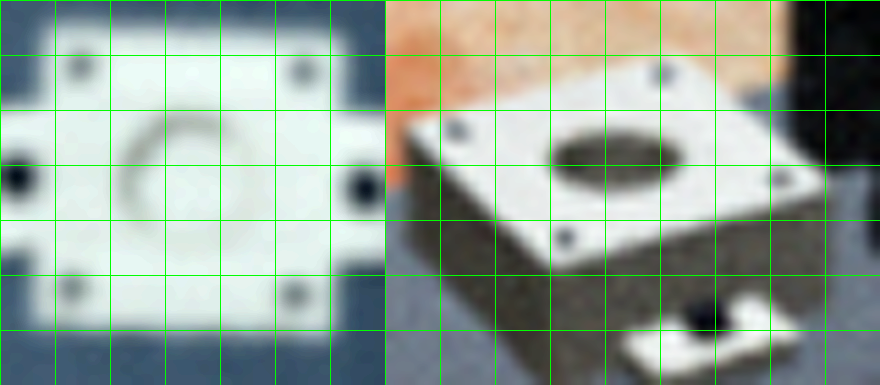

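```bash
python3 - <<'E'
from h import *
t=load("top0");s=load("side4")
print("bore",back(t,(257.05,221.4),42).round(1),back(s,(255.84,264.04),42).round(1),back(s,(235+(616-385)/11,250+162/11),40).round(1))
def up(img,x0,y0,w,h,s=11):
    c=cv2.resize(img[y0:y0+h,x0:x0+w,::-1],None,fx=s,fy=s,interpolation=cv2.INTER_CUBIC)
    g=c.astype(float); c=((g-g.min())/(g.max()-g.min())*255).astype(np.uint8)
    for i in range(0,w,5): cv2.line(c,(i*s,0),(i*s,h*s),(0,255,0),1)
    for i in range(0,h,5): cv2.line(c,(0,i*s),(w*s,i*s),(0,255,0),1)
    return c
a=up(t["image"],350,210,30,35);b=up(load("side0")["image"],315,315,30,35)
# held bush in side4
d=up(s["image"],245,210,30,35)
cv2.imwrite("pics/bush.png",np.hstack([a,b]))
cv2.imwrite("pics/held.png",d)
E
```

```text
bore [541.9  12.5  42. ] [541.4  13.6  42. ] [541.8  13.4  40. ]
```

View pics/bush.png

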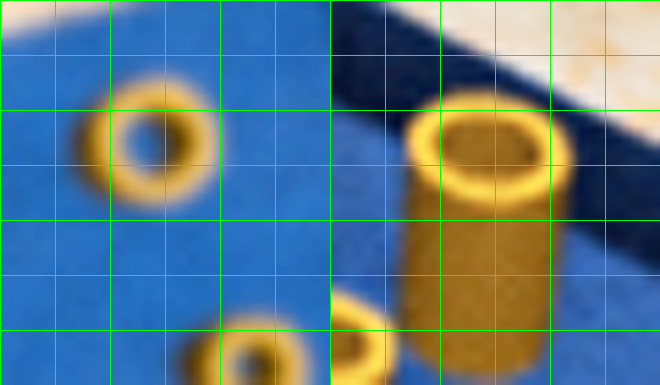

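View pics/held.png

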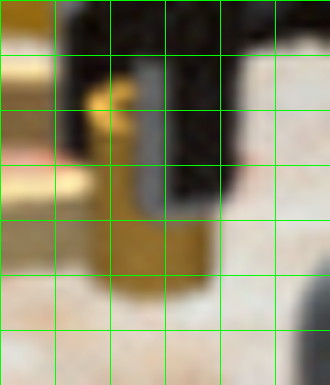

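```bash
python3 - <<'E'
from h import *
t=load("top0");s=load("side4")
print("bush tray",back(t,(364.2,222.8),42).round(1),back(s,(329.4,328.45),42).round(1))
a=np.linspace(0,2*np.pi,200)
for dx in (-2,0,2):
  c=np.array([543.2+dx,3.8,126.3]);ring=c+14*np.c_[np.cos(a),np.sin(a),0*a]
  p=proj(s,ring); print(dx,"x range",p[:,0].min().round(2),p[:,0].max().round(2),"bottom",p[:,1].max().round(2), "axis",p[:,0].mean().round(2))
print("measured",245+90/11,245+213/11,210+300/11)
E
```

```text
bush tray [ 540.4 -273.1   42. ] [ 539.6 -271.9   42. ]
-2 x range 251.96 263.71 bottom 237.47 axis 257.86
0 x range 252.69 264.42 bottom 237.28 axis 258.58
2 x range 253.42 265.14 bottom 237.1 axis 259.31
measured 253.1818181818182 264.3636363636364 237.27272727272728
```

Call:
apply_moves:
  increments: "-0.04 -0.2 0 0.05 -1; 0 0 0.3 0 -1; 0 0 0.5 0 -1; 0 0 0.5 0 -1; 0 0 0.2 0 -1; 0 0 0 0 -1; 0 0 0 0 -1"

```text
t: 7.25
tcp_pos: [541.8, 9.2, 73.5]
tcp_rot: [-3.131, -0.017, -0.001]
force: [0.1, 0.8, -0.6]
width: 0.318
```

```bash
python3 - <<'E'
from h import *
go([541.1,13.9,60],0)
c=optics.capture("side"); pickle.dump(c,open("side5.pkl","wb"))
crop("s5",c["image"],220,200,80,80,7)
E
```

```text
t 7.25 tcp [541.8   9.2  73.5] yaw 0.63 F [ 0.1  0.8 -0.6] w 0.318
units total (current axes) [-0.013 -0.092  0.272] turn 0.105
```

View pics/s5.png

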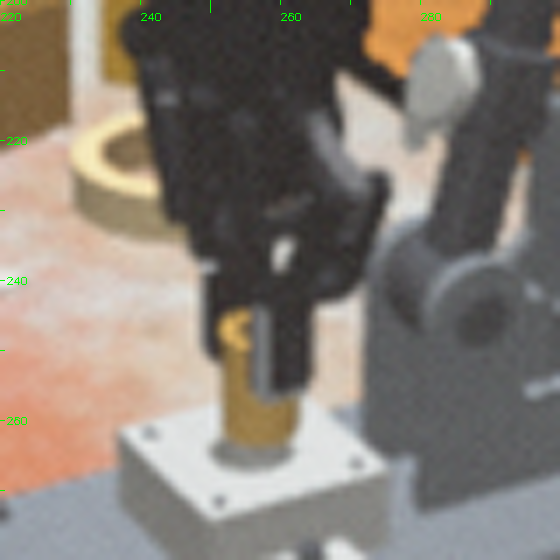

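Call:
apply_moves:
  increments: "0 0 0 0 -1; 0 0 0 0 -1"

```text
t: 7.55
tcp_pos: [541.5, 9.2, 73.3]
tcp_rot: [-3.131, -0.017, -0.001]
force: [-0.6, 0.1, -1.5]
width: 0.315
```

```bash
python3 - <<'E'
from h import *
go([541.1,13.9,60],0); print(robot.get_obs()["q"].round(4),robot.get_obs()["joint_torque"].round(2))
E
```

```text
t 7.55 tcp [541.5   9.2  73.3] yaw 0.63 F [-0.6  0.1 -1.5] w 0.315
units total (current axes) [-0.007 -0.091  0.267] turn 0.105
[ 0.011   0.366  -0.2566  0.9476  0.0106  3.1416] [-1.000e-02 -5.961e+01  3.032e+01 -1.000e-02  4.000e-02 -0.000e+00]
```

Call:
apply_moves:
  increments: "0 0 0 -1 -1; 0 0 0 0 -1; 0 0 0 0 -1"

```text
t: 7.92
tcp_pos: [541.3, 9.2, 73.0]
tcp_rot: [-3.126, -0.178, -0.001]
force: [-0.6, -0.6, -1.0]
width: 0.319
```

```bash
python3 - <<'E'
from h import *
go([541.1,13.9,70],6); print(robot.get_obs()["q"].round(4),robot.get_obs()["joint_torque"].round(2))
E
```

```text
t 7.92 tcp [541.3   9.2  73. ] yaw 6.51 F [-0.6 -0.6 -1. ] w 0.319
units total (current axes) [ 0.007 -0.093  0.06 ] turn 0.085
[ 0.011   0.3664 -0.2569  0.9475  0.0106  3.039 ] [ 0.000e+00 -5.961e+01  3.026e+01  0.000e+00  5.000e-02 -4.000e-02]
```

Call:
apply_moves:
  increments: "0.01 -0.09 0.06 0 -1; 0 0 0 0 -1; 0 0 0 0 -1"

```text
t: 8.3
tcp_pos: [541.2, 13.9, 69.8]
tcp_rot: [-3.126, -0.181, -0.0]
force: [-0.4, -0.4, -1.3]
width: 0.318
```

```bash
python3 - <<'E'
from h import *
go([541.1,13.9,60],6); print(robot.get_obs()["q"].round(4))
c=optics.capture("side"); pickle.dump(c,open("side6.pkl","wb"))
crop("s6",c["image"],225,225,60,60,10)
E
```

```text
t 8.3 tcp [541.2  13.9  69.8] yaw 6.63 F [-0.4 -0.4 -1.3] w 0.318
units total (current axes) [-0.001  0.001  0.197] turn 0.105
[ 0.0197  0.3695 -0.2612  0.9403  0.0105  3.0456]
```

View pics/s6.png

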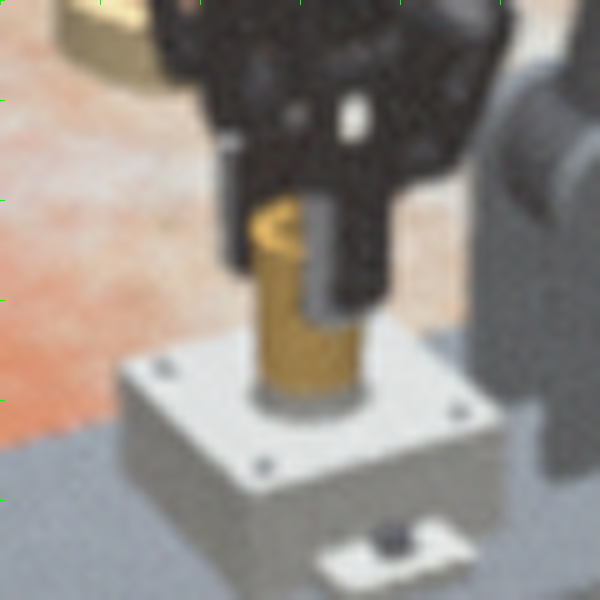

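Call:
apply_moves:
  increments: "0 0 0.06 0 -1; 0 0 0.06 0 -1; 0 0 0.06 0 -1; 0 0 0 0 -1"

```text
t: 8.85
tcp_pos: [541.1, 13.8, 60.6]
tcp_rot: [-3.126, -0.181, 0.0]
force: [0.2, 0.4, -1.3]
width: 0.315
```

Call:
apply_moves:
  increments: "0 0 0.06 0 -1; 0 0 0.06 0 -1; 0 0 0.06 0 -1; 0 0 0 0 -1"

```text
t: 9.35
tcp_pos: [541.1, 13.9, 51.7]
tcp_rot: [-3.126, -0.181, -0.0]
force: [0.3, -0.6, -1.4]
width: 0.32
```

Call:
apply_moves:
  increments: "0 0 0.05 0 -1; 0 0 0.04 0 -1; 0 0 0 0 -1; 0 0 0 0 -0.2;0 0 0 0 -0.2;0 0 0 0 -0.1; 0 0 0 0 -0.1"

```text
t: 10.22
tcp_pos: [541.3, 14.0, 47.5]
tcp_rot: [-3.126, -0.181, -0.001]
force: [-0.4, 0.3, -0.2]
width: 0.453
```

```bash
python3 - <<'E'
from h import *
go([541.1,13.9,60],6)
c=optics.capture("side"); pickle.dump(c,open("side7.pkl","wb"))
crop("s7",c["image"],225,225,60,60,10)
E
```

```text
t 10.22 tcp [541.3  14.   47.5] yaw 6.63 F [-0.4  0.3 -0.2] w 0.453
units total (current axes) [-0.004 -0.001 -0.25 ] turn 0.105
```

View pics/s7.png

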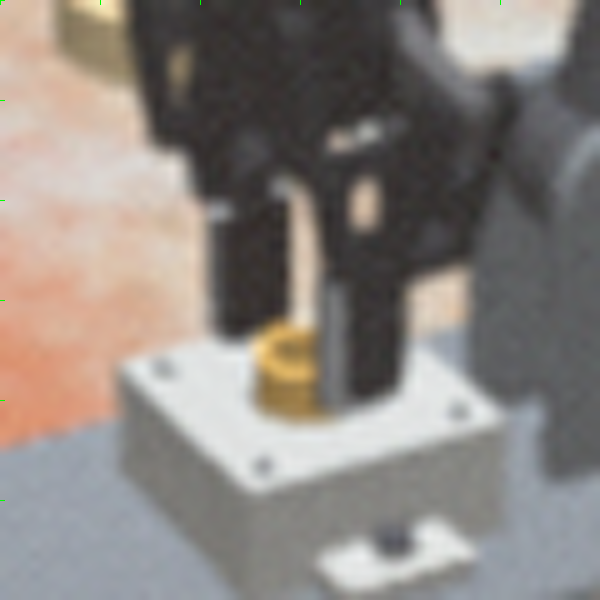

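Call:
apply_moves:
  increments: "0 0 -0.3 0 0; 0 0 -0.8 0 0; 0 0 -0.9 0 0; 0 0 -0.9 0 0; 0 0 -0.9 0 0; -0.3 -0.5 -0.5 -1 0; 0 0 0 -1 0; 0 0 0 -1 0; 0 0 0 -1 0;0 0 0 -1 0"

```text
t: 11.52
tcp_pos: [523.3, 34.8, 263.8]
tcp_rot: [-2.971, -0.989, -0.006]
force: [0.7, -0.4, -0.5]
width: 0.5
```

```bash
python3 - <<'E'
from h import *
go([541.1,13.9,60],89); print(robot.get_obs()["q"].round(3))
for n in ("side","top"):
    c=optics.capture(n); pickle.dump(c,open(n+"8.pkl","wb"))
c=load("side8")
crop("s8",c["image"],210,160,140,140,4)
crop("s8b",c["image"],225,225,60,60,10)
crop("t8",load("top8")["image"],205,135,110,130,4)
E
sed -i 's/t=load("top0");s=load("side0")/t=load("top0");s=load("side0")/' fit.py
```

```text
t 11.53 tcp [523.3  34.8 263.8] yaw 36.83 F [ 0.7 -0.4 -0.5] w 0.5
units total (current axes) [0.005 0.581 4.073] turn -8.695
[0.06  0.228 0.055 1.397 0.011 2.559]
```

View pics/s8.png

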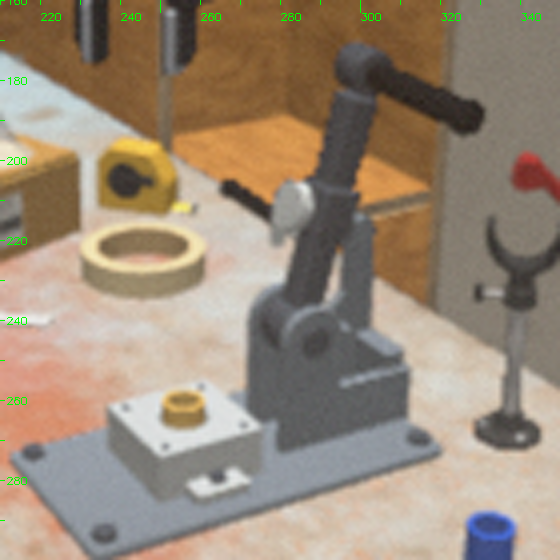

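View pics/s8b.png

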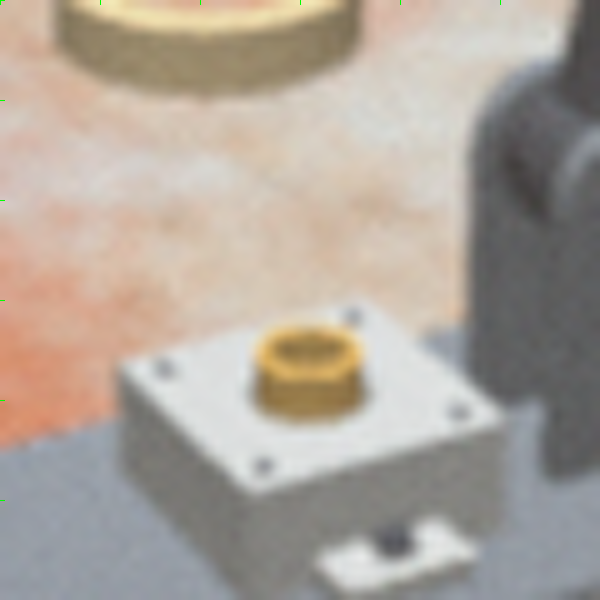

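View pics/t8.png

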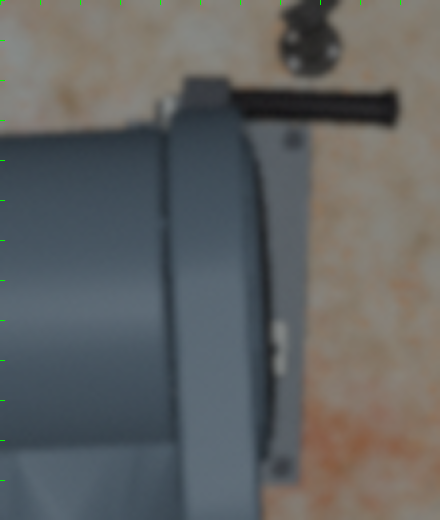

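```bash
python3 - <<'E'
from h import *
s=load("side0")
for h in range(0,400,30): 
    p=np.array([182.8,-492,231+h]); q=proj(s,[p,p+np.array([.843,-.538,0])*50])
    print(h,q[0].round(0),"50mm=",np.hypot(*(q[1]-q[0])).round(0))
print("bush top expected",proj(load("side8"),[541.2,13.7,54]), "home-2mm",proj(load("side8"),[541.2,13.7,57]))
E
```

```text
0 [185. 438.] 50mm= 61.0
30 [182. 411.] 50mm= 63.0
60 [179. 383.] 50mm= 65.0
90 [176. 352.] 50mm= 68.0
120 [173. 318.] 50mm= 71.0
150 [170. 282.] 50mm= 74.0
180 [166. 242.] 50mm= 77.0
210 [161. 199.] 50mm= 81.0
240 [157. 151.] 50mm= 85.0
270 [151.  98.] 50mm= 90.0
300 [146.  39.] 50mm= 95.0
330 [139. -27.] 50mm= 100.0
360 [ 132. -102.] 50mm= 107.0
390 [ 123. -186.] 50mm= 114.0
bush top expected [[255.74225227 259.79854927]] home-2mm [[255.74320398 258.73243488]]
```

```bash
cat >> fit.py <<'E'
print("pinned")
r=least_squares(lambda q:f([541.2,13.7,q[0],q[1]]),[0,30]); p=[541.2,13.7,*r.x]; print(p)
print(f(p).reshape(-1,2).round(1))
for pt in [(83,90.5,148.5),(83,76,148.5),(124,-60,249)]: print(pt,P(p,pt).round(1),proj(s,P(p,pt)).round(1),proj(t,P(p,pt)).round(1))
E
python3 fit.py | sed -n '/pinned/,$p'; python3 - <<'E'
from h import *
c=load("side8")
crop("s8c",c["image"],255,195,50,45,14)
E
```

```text
pinned
[541.2, 13.7, np.float64(-0.019526089916712876), np.float64(33.13781359764148)]
[[-1.6  1.9]
 [-1.1 -0.9]
 [-0.5  0.8]
 [ 0.5  0.8]
 [ 0.2  1.3]
 [ 0.2  0.1]
 [-1.6 -0.6]
 [-0.8  0.2]
 [-0.9 -0.3]
 [-0.2  0.5]]
(83, 90.5, 148.5) [626.  102.6 148.5] [[266.7 206.8]] [[219.  184.6]]
(83, 76, 148.5) [625.7  88.1 148.5] [[269.5 208.5]] [[225.  184.7]]
(124, -60, 249) [664.  -48.7 249. ] [[315.2 184.1]] [[282.7 162. ]]
```

View pics/s8c.png

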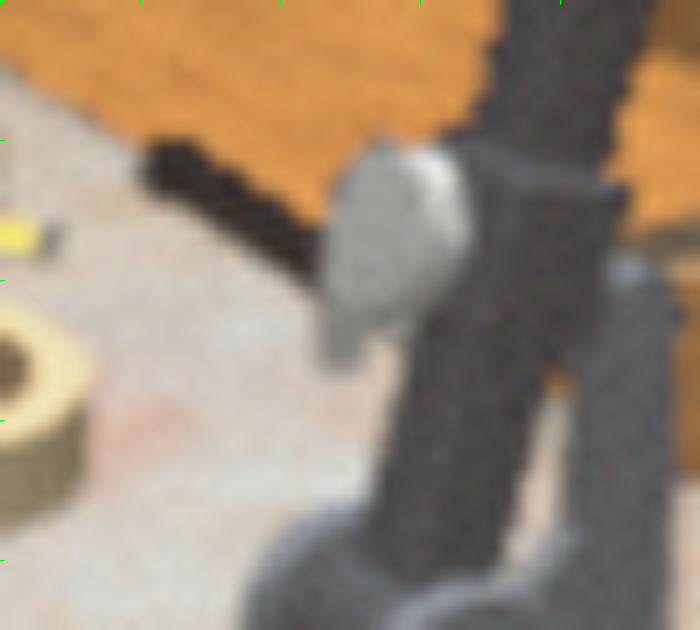

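Call:
apply_moves:
  increments: "0 0 0 -0.97 0.3; 0 0 0 -0.97 0.3; 0 0 0 -0.97 0.3; 0 0 0 -0.97 0.3; 0 0 0 -0.97 0.3; 0 0 0 -0.97 0.3; 0 0 0 -0.97 0.3; 0 0 0 -0.97 0.3; 0 0 0 -0.97 0.3; 0 0 0 0 0.3"

```text
t: 12.88
tcp_pos: [523.4, 34.8, 263.2]
tcp_rot: [-2.238, -2.194, -0.012]
force: [-1.1, 0.3, 0.6]
width: 0.657
```

```bash
python3 - <<'E'
from h import *
go([625.7,88,215],89); print(robot.get_obs()["q"].round(3))
E
```

```text
t 12.88 tcp [523.4  34.8 263.2] yaw 88.85 F [-1.1  0.3  0.6] w 0.657
units total (current axes) [1.094 2.024 0.976] turn -0.024
[0.06  0.228 0.055 1.396 0.011 1.651]
```

Call:
apply_moves:
  increments: "0.4 0 0 0 0.3; 0.5 0.2 0 0 0.3; 0.19 0.5 0.1 0 0.3; 0 0.6 0.2 0 0.3; 0 0.5 0.3 0 0.3; 0 0.22 0.3 0 0.3; 0 0 0.07 0 0.3; 0 0 0 0 0.3; 0 0 0 0 0.3"

```text
t: 14.0
tcp_pos: [625.0, 88.1, 215.7]
tcp_rot: [-2.236, -2.197, -0.013]
force: [-0.9, -0.3, 1.2]
width: 0.647
```

```bash
python3 - <<'E'
from h import *
go([625.7,88,131],89)
for n in ("side","top"):
    c=optics.capture(n); pickle.dump(c,open(n+"9.pkl","wb"))
c=load("side9")
crop("s9",c["image"],210,110,140,140,4)
E
```

```text
t 14.0 tcp [625.   88.1 215.7] yaw 88.99 F [-0.9 -0.3  1.2] w 0.647
units total (current axes) [-0.02   0.012  1.695] turn -0.001
```

View pics/s9.png

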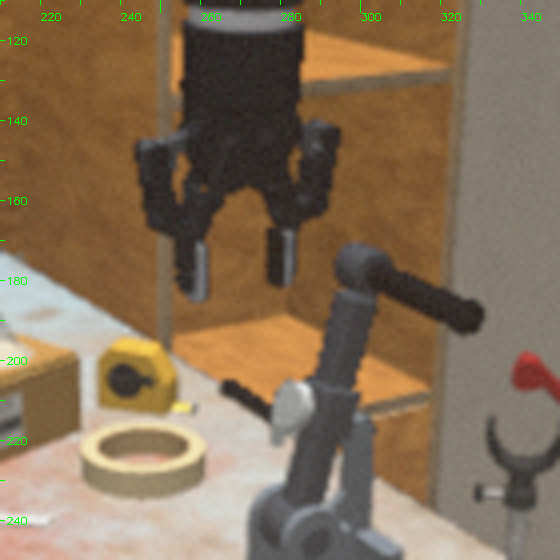

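Call:
apply_moves:
  increments: "-0.02 0.01 0.3 0 0.3; 0 0 0.4 0 0.3; 0 0 0.4 0 0.3; 0 0 0.4 0 0.3; 0 0 0.19 0 0.3; 0 0 0 0 0.3; 0 0 0 0 0.3"
  squeeze: 20

```text
t: 14.98
tcp_pos: [626.3, 88.0, 130.8]
tcp_rot: [-2.236, -2.197, -0.013]
force: [-0.2, -0.4, -0.4]
width: 0.652
```

```bash
python3 - <<'E'
from h import *
go([625.7,88,131],89)
for n in ("side","top"):
    c=optics.capture(n); pickle.dump(c,open(n+"10.pkl","wb"))
c=load("side10")
crop("s10",c["image"],220,150,100,100,6)
E
```

```text
t 14.97 tcp [626.3  88.  130.8] yaw 89.01 F [-0.2 -0.4 -0.4] w 0.652
units total (current axes) [ 0.001 -0.011 -0.003] turn 0.001
```

View pics/s10.png

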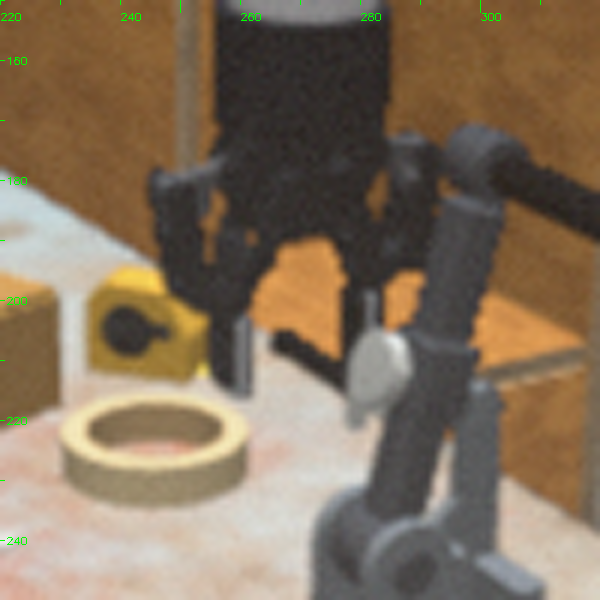

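Call:
apply_moves:
  increments: "0 0 0 0 -0.2; 0 0 0 0 -0.5; 0 0 0 0 -0.6; 0 0 0 0 -1; 0 0 0 0 -1; 0 0 0 0 -1"
  squeeze: 20

```text
t: 15.82
tcp_pos: [628.3, 87.4, 130.6]
tcp_rot: [-2.239, -2.198, -0.015]
force: [8.9, -4.1, -3.6]
width: 0.126
```

```bash
python3 - <<'E'
from h import *
go([625.7,88,131],89)
# arc plan
p0=np.array([83-140,148.5-131])
for th in np.arange(0,1.85,.15):
    a=np.arctan2(p0[1],-p0[0])+th; r=np.hypot(*p0)
    print(round(th,2), "dx",round((-r*np.cos(a)-p0[0]),1),"dz",round(r*np.sin(a)-p0[1],1))
E
```

```text
t 15.82 tcp [628.3  87.4 130.6] yaw 88.97 F [ 8.9 -4.1 -3.6] w 0.126
units total (current axes) [ 0.011 -0.052 -0.009] turn -0.005
0.0 dx 0.0 dz 0.0
0.15 dx 3.3 dz 8.3
0.3 dx 7.7 dz 16.1
0.45 dx 13.3 dz 23.1
0.6 dx 19.8 dz 29.1
0.75 dx 27.2 dz 34.2
0.9 dx 35.3 dz 38.0
1.05 dx 43.8 dz 40.7
1.2 dx 52.7 dz 42.0
1.35 dx 61.6 dz 41.9
1.5 dx 70.4 dz 40.6
1.65 dx 79.0 dz 37.9
1.8 dx 87.0 dz 34.0
```

Call:
apply_moves:
  increments: "0 0.11 -0.17 0 -1; 0 0.09 -0.16 0 -1; 0 0.11 -0.14 0 -1; 0 0.13 -0.12 0 -1; 0 0 0 0 -1"

```text
t: 16.45
tcp_pos: [646.8, 87.3, 161.1]
tcp_rot: [-2.234, -2.196, -0.01]
force: [-9.9, -2.5, 8.0]
width: 0.129
```

```bash
python3 - <<'E'
from h import *
go([628.3+19.8,88,130.6+29.1],89)
c=optics.capture("side"); pickle.dump(c,open("side11.pkl","wb"))
crop("s11",c["image"],220,150,100,100,6)
E
```

```text
t 16.45 tcp [646.8  87.3 161.1] yaw 89.01 F [-9.9 -2.5  8. ] w 0.129
units total (current axes) [0.015 0.026 0.028] turn 0.002
```

View pics/s11.png

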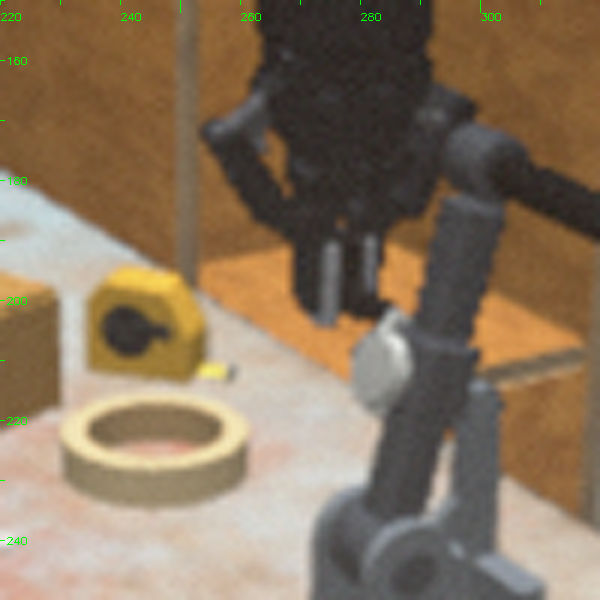

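Call:
apply_moves:
  increments: "0 0.13 -0.13 0 -1; 0 0.15 -0.09 0 -1; 0 0.17 -0.05 0 -1; 0 0.18 -0.03 0 -1; 0 0 0 0 -1"

```text
t: 17.12
tcp_pos: [680.1, 86.1, 176.2]
tcp_rot: [-2.237, -2.197, -0.013]
force: [-3.5, -4.1, 6.2]
width: 0.131
```

```bash
python3 - <<'E'
from h import *
go([628.3+19.8,88,130.6+29.1],89)
c=optics.capture("side"); pickle.dump(c,open("side12.pkl","wb"))
crop("s12",c["image"],230,140,100,100,6)
E
```

```text
t 17.12 tcp [680.1  86.1 176.2] yaw 88.99 F [-3.5 -4.1  6.2] w 0.131
units total (current axes) [ 0.024 -0.641  0.329] turn -0.002
```

View pics/s12.png

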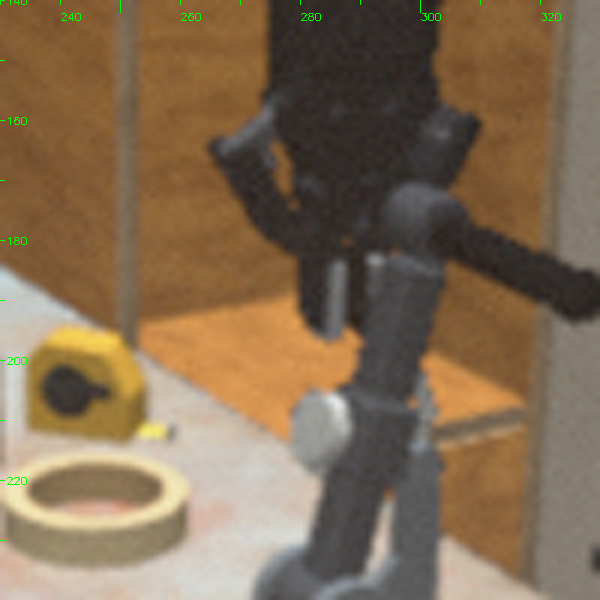

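Call:
apply_moves:
  increments: "0.01 0.18 -0.02 0 -1; 0.01 0.18 0.01 0 -1; 0 0.18 0.04 0 -1; 0 0.1 0.04 0 -1; 0 0 0 0 -1"

```text
t: 17.8
tcp_pos: [712.0, 85.3, 172.0]
tcp_rot: [-2.238, -2.197, -0.01]
force: [-1.1, -8.5, 2.8]
width: 0.128
```

Call:
apply_moves:
  increments: "0 0 0 0 -0.4; 0 0 0 0 -0.1; 0 0 0 0 0.2; 0 0 0 0 0.3; 0 0 0 0 0.3"

```text
t: 18.42
tcp_pos: [711.4, 87.2, 171.3]
tcp_rot: [-2.235, -2.197, -0.012]
force: [-0.4, 0.3, -0.7]
width: 0.653
```

```bash
python3 - <<'E'
from h import *
go([712,88,260],89)
for n in ("side","top"):
    c=optics.capture(n); pickle.dump(c,open(n+"13.pkl","wb"))
crop("s13",load("side13")["image"],230,130,120,120,5)
crop("t13",load("top13")["image"],190,120,130,140,4)
E
```

```text
t 18.43 tcp [711.4  87.2 171.3] yaw 89.03 F [-0.4  0.3 -0.7] w 0.653
units total (current axes) [ 0.034  0.011 -1.775] turn 0.004
```

View pics/s13.png

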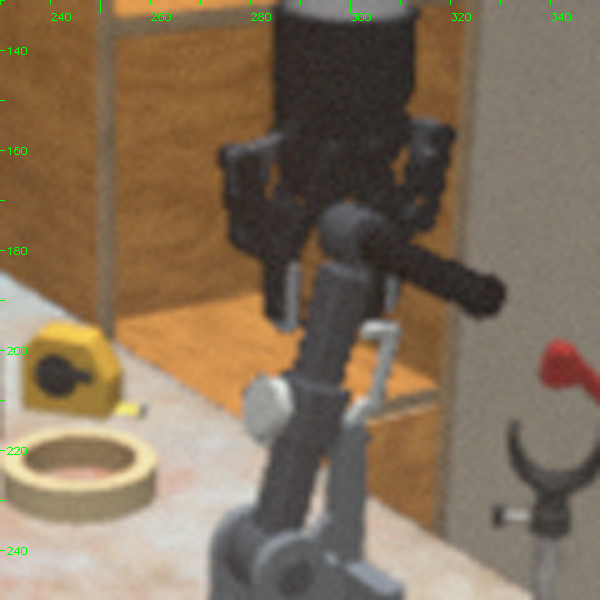

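View pics/t13.png

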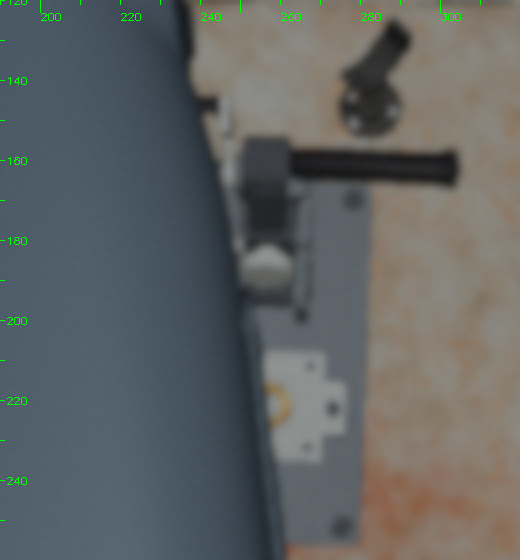

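Call:
apply_moves:
  increments: "0 0 -0.3 0 0.3; 0 0 -0.6 0 0.3; 0 0 -0.7 0 0.3; 0 0 -0.6 0 0.3; 0 0 -0.4 0 0.3; 0 0 0 0 0.3; 0 0 0 0 0.3"

```text
t: 19.4
tcp_pos: [711.3, 85.7, 300.6]
tcp_rot: [-2.235, -2.197, -0.011]
force: [0.8, -0.8, -1.4]
width: 0.65
```

```bash
python3 - <<'E'
from h import *
go([666,-54.7,300],89); print(robot.get_obs()["q"].round(3))
c=optics.capture("side"); pickle.dump(c,open("side14.pkl","wb"))
crop("s14",c["image"],230,100,120,140,5)
E
```

```text
t 19.4 tcp [711.3  85.7 300.6] yaw 89.01 F [ 0.8 -0.8 -1.4] w 0.65
units total (current axes) [-2.823 -0.857 -0.017] turn 0.002
[0.115 0.61  0.754 1.715 0.011 1.703]
```

View pics/s14.png

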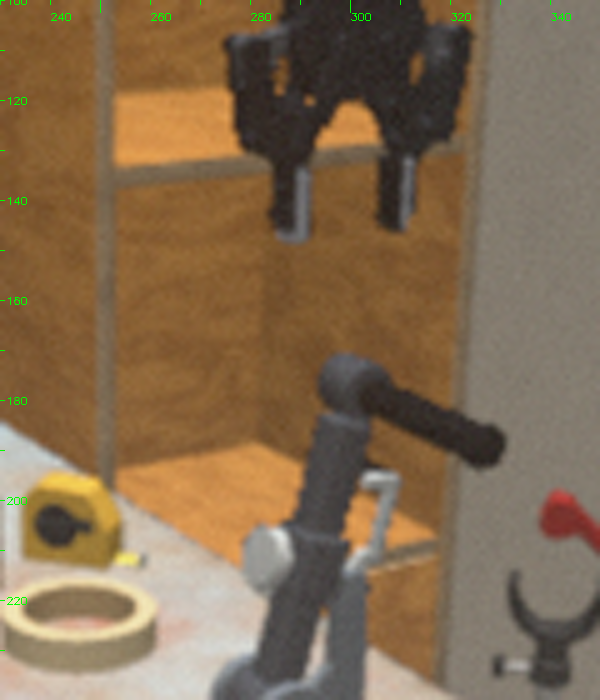

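Call:
apply_moves:
  increments: "-0.3 -0.2 0 0 0.3; -0.6 -0.3 0 0 0.3; -0.7 -0.26 0 0 0.3; -0.6 -0.1 0 0 0.3; -0.4 0 0 0 0.3; -0.22 0 0 0 0.3; 0 0 0 0 0.3; 0 0 0 0 0.3"

```text
t: 20.45
tcp_pos: [666.2, -53.7, 299.4]
tcp_rot: [-2.234, -2.197, -0.011]
force: [0.4, 0.3, -0.1]
width: 0.65
```

```bash
python3 - <<'E'
from h import *
go([666,-54.7,231],89); print(robot.get_obs()["q"].round(3))
c=optics.capture("side"); pickle.dump(c,open("side15.pkl","wb"))
crop("s15",c["image"],250,100,120,120,5)
print(proj(c,[[666,-54.7,249],[666,-54.7,300]]))
E
```

```text
t 20.45 tcp [666.2 -53.7 299.4] yaw 89.05 F [ 0.4  0.3 -0.1] w 0.65
units total (current axes) [-0.034 -0.003  1.368] turn 0.008
[-0.085  0.501  0.559  1.63   0.011  1.502]
[[317.48563954 184.63063703]
 [318.88199454 163.10279252]]
```

View pics/s15.png

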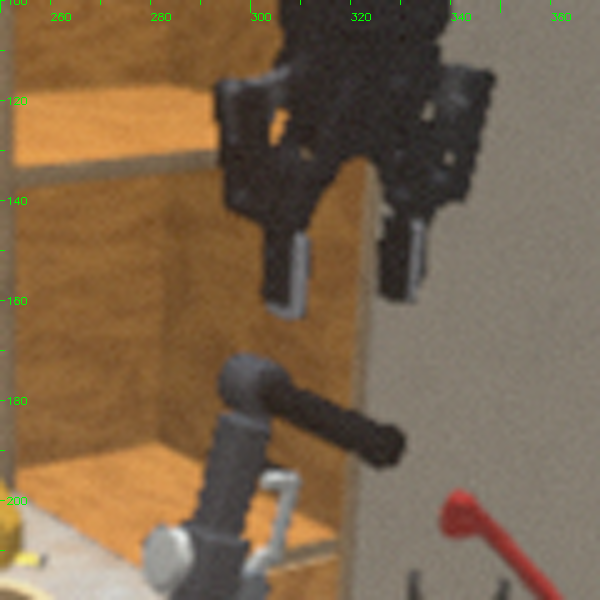

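Call:
apply_moves:
  increments: "0 0 0.3 0 0.3; 0 0 0.4 0 0.3; 0 0 0.4 0 0.3; 0 0 0.26 0 0.3; 0 0 0 0 0.3; 0 0 0 0 0.3"

```text
t: 21.25
tcp_pos: [666.3, -53.6, 232.5]
tcp_rot: [-2.235, -2.198, -0.012]
force: [-0.0, 0.4, 0.2]
width: 0.65
```

```bash
python3 - <<'E'
from h import *
go([666,-54.7,231],89)
c=optics.capture("side"); pickle.dump(c,open("side16.pkl","wb"))
crop("s16",c["image"],250,110,120,120,5)
E
```

```text
t 21.25 tcp [666.3 -53.6 232.5] yaw 89.03 F [-0.   0.4  0.2] w 0.65
units total (current axes) [-0.022 -0.006  0.029] turn 0.004
```

View pics/s16.png

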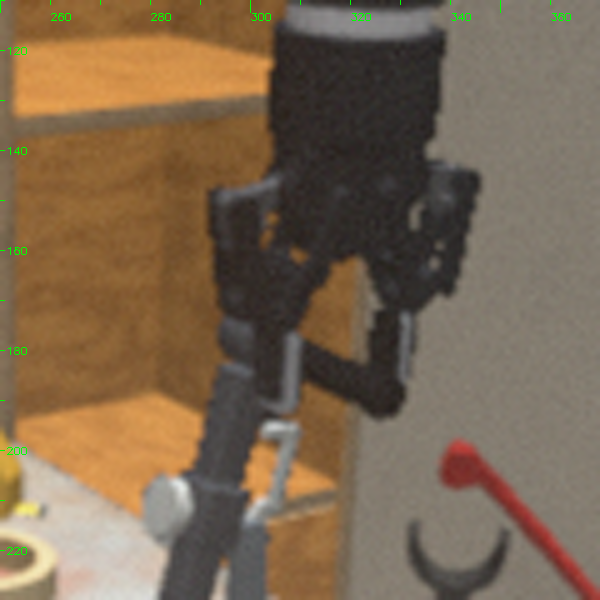

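Call:
apply_moves:
  increments: "0 0 0.02 0 0; 0 0 0 0 -0.3; 0 0 0 0 -1; 0 0 0 0 -1; 0 0 0 0 -1; 0 0 0 0 -1"
  squeeze: 40

```text
t: 22.05
tcp_pos: [666.0, -53.9, 230.9]
tcp_rot: [-2.235, -2.197, -0.012]
force: [-1.0, -0.0, 3.5]
width: 0.208
```

```bash
python3 - <<'E'
from h import *
go([666,-54.7,231],89)
th=np.linspace(0,1.83,25); a=np.radians(15)-th
X=80+170*np.sin(a);Z=85+170*np.cos(a)
for i in range(1,25): print(i,round(th[i],3),"y",round((X[i]-X[i-1])/50,2),"z",round(-(Z[i]-Z[i-1])/50,2),"cum dx",round(X[i]-X[0],1),"dz",round(Z[i]-Z[0],1))
E
```

```text
t 22.05 tcp [666.  -53.9 230.9] yaw 89.01 F [-1.  -0.   3.5] w 0.208
units total (current axes) [-0.016  0.    -0.002] turn 0.001
1 0.076 y -0.25 z -0.06 cum dx -12.6 dz 2.9
2 0.152 y -0.26 z -0.04 cum dx -25.5 dz 4.8
3 0.229 y -0.26 z -0.02 cum dx -38.4 dz 5.7
4 0.305 y -0.26 z 0.0 cum dx -51.3 dz 5.6
5 0.381 y -0.26 z 0.02 cum dx -64.3 dz 4.6
6 0.458 y -0.26 z 0.04 cum dx -77.1 dz 2.5
7 0.534 y -0.25 z 0.06 cum dx -89.7 dz -0.5
8 0.61 y -0.25 z 0.08 cum dx -102.0 dz -4.4
9 0.686 y -0.24 z 0.1 cum dx -114.0 dz -9.3
10 0.762 y -0.23 z 0.12 cum dx -125.6 dz -15.1
11 0.839 y -0.22 z 0.13 cum dx -136.7 dz -21.7
12 0.915 y -0.21 z 0.15 cum dx -147.3 dz -29.2
13 0.991 y -0.2 z 0.17 cum dx -157.3 dz -37.5
14 1.068 y -0.19 z 0.18 cum dx -166.6 dz -46.5
15 1.144 y -0.17 z 0.19 cum dx -175.2 dz -56.1
16 1.22 y -0.16 z 0.21 cum dx -183.1 dz -66.5
17 1.296 y -0.14 z 0.22 cum dx -190.1 dz -77.3
18 1.372 y -0.12 z 0.23 cum dx -196.3 dz -88.7
19 1.449 y -0.11 z 0.24 cum dx -201.6 dz -100.5
20 1.525 y -0.09 z 0.24 cum dx -206.0 dz -112.7
21 1.601 y -0.07 z 0.25 cum dx -209.5 dz -125.2
22 1.678 y -0.05 z 0.25 cum dx -212.0 dz -137.9
23 1.754 y -0.03 z 0.26 cum dx -213.5 dz -150.8
24 1.83 y -0.01 z 0.26 cum dx -214.0 dz -163.8
```

Call:
apply_moves:
  increments: "0 -0.25 -0.06 0 -1; 0 -0.26 -0.04 0 -1; 0 -0.26 -0.02 0 -1; 0 -0.26 0 0 -1; 0 -0.26 0.02 0 -1; 0 -0.26 0.04 0 -1; 0 -0.25 0.06 0 -1; 0 -0.25 0.08 0 -1; 0 0 0 0 -1"

```text
t: 23.18
tcp_pos: [561.7, -51.0, 226.1]
tcp_rot: [-2.233, -2.196, -0.012]
force: [2.6, 7.4, -1.8]
width: 0.204
```

```bash
python3 - <<'E'
from h import *
go([666-102,-53.9+1.8,230.9-4.4],89)
c=optics.capture("side"); pickle.dump(c,open("side17.pkl","wb"))
crop("s17",c["image"],220,110,140,140,5)
E
```

```text
t 23.18 tcp [561.7 -51.  226.1] yaw 89.05 F [ 2.6  7.4 -1.8] w 0.204
units total (current axes) [-0.022  0.046 -0.008] turn 0.008
```

View pics/s17.png

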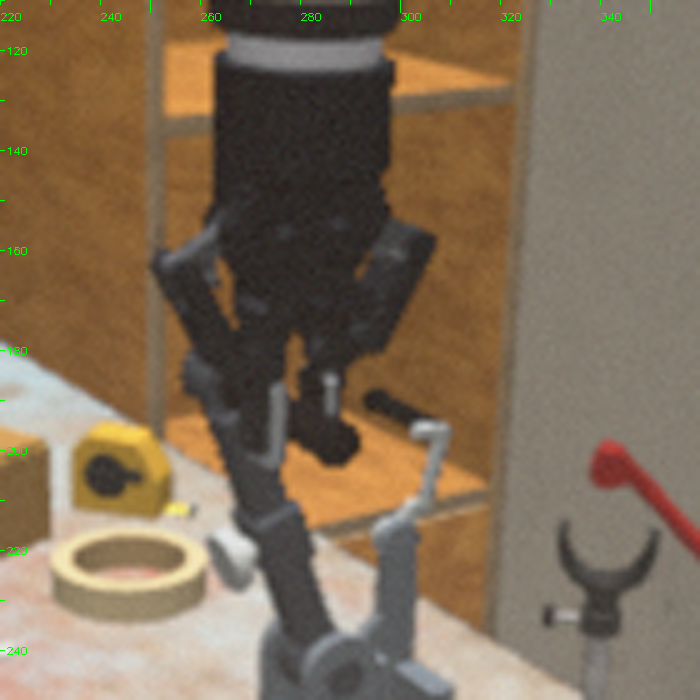

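Call:
apply_moves:
  increments: "0.02 -0.24 0.1 0 -1; 0 -0.23 0.12 0 -1; 0 -0.22 0.13 0 -1; 0 -0.21 0.15 0 -1; 0 -0.2 0.17 0 -1; 0 -0.19 0.18 0 -1; 0 -0.17 0.19 0 -1; 0 -0.16 0.21 0 -1; 0 0 0 0 -1"

```text
t: 24.35
tcp_pos: [481.6, -48.6, 163.6]
tcp_rot: [-2.234, -2.196, -0.012]
force: [3.6, 5.4, 0.7]
width: 0.21
```

Call:
apply_moves:
  increments: "0 -0.14 0.22 0 -1; 0 -0.12 0.23 0 -1; 0 -0.11 0.24 0 -1; 0 -0.09 0.24 0 -1; 0 -0.07 0.25 0 -1; 0 0 0 0 -1"

```text
t: 25.1
tcp_pos: [455.5, -47.8, 104.1]
tcp_rot: [-2.235, -2.196, -0.011]
force: [2.8, 4.8, 1.9]
width: 0.21
```

```bash
python3 - <<'E'
from h import *
go([666-214,-50.2,230.9-163.8],89)
c=optics.capture("side"); pickle.dump(c,open("side18.pkl","wb"))
crop("s18",c["image"],190,170,140,140,5)
E
```

```text
t 25.1 tcp [455.5 -47.8 104.1] yaw 89.01 F [2.8 4.8 1.9] w 0.21
units total (current axes) [-0.057 -0.069  0.74 ] turn 0.001
```

View pics/s18.png

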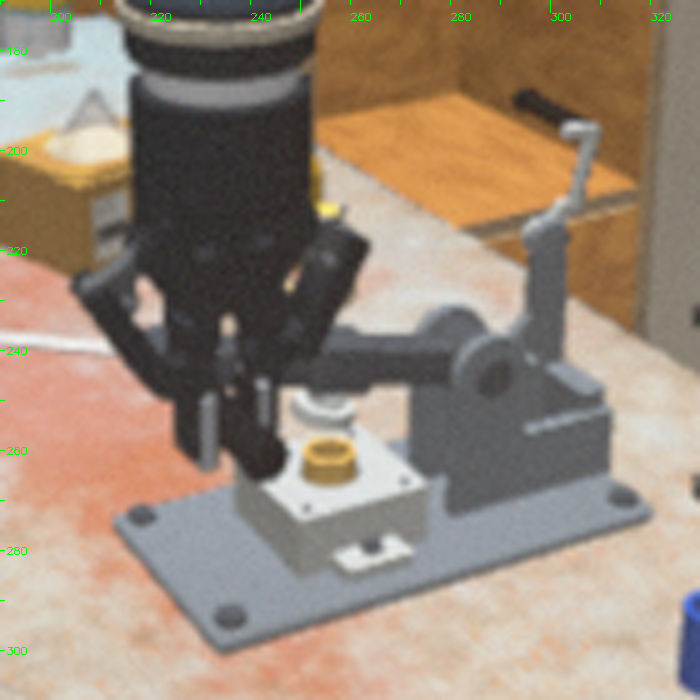

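Bush is home, the catch is back and the lever is coming down. I'll finish the arc gently, watching the force.

Call:
apply_moves:
  increments: "0 -0.05 0.25 0 -1; 0 -0.03 0.25 0 -1; 0 -0.01 0.15 0 -1; 0 0 0 0 -1; 0 0 0 0 -1"

```text
t: 25.78
tcp_pos: [451.5, -47.6, 72.9]
tcp_rot: [-2.235, -2.197, -0.011]
force: [0.8, 1.4, 2.5]
width: 0.207
```

Call:
apply_moves:
  increments: "0 0 0.06 0 -1; 0 0 0.06 0 -1; 0 0 0 0 -1; 0 0 0 0 -1"

```text
t: 26.28
tcp_pos: [451.4, -47.6, 66.8]
tcp_rot: [-2.235, -2.197, -0.011]
force: [1.0, -0.5, 3.3]
width: 0.206
```

Call:
apply_moves:
  increments: "0 0 0.06 0 -1; 0 0 0.06 0 -1; 0 0 0 0 -1; 0 0 0 0 -1"

```text
t: 26.78
tcp_pos: [451.8, -47.6, 63.7]
tcp_rot: [-2.237, -2.198, -0.013]
force: [-11.8, 0.2, 47.3]
width: 0.208
```

Call:
apply_moves:
  increments: "0 0 -0.03 0 -1; 0 0 0 0 -1; 0 0 0 0 -1; 0 0 0 0 -1"
  squeeze: 60

```text
t: 27.28
tcp_pos: [451.7, -47.6, 64.5]
tcp_rot: [-2.237, -2.198, -0.013]
force: [-9.0, -0.3, 36.1]
width: 0.202
```

```bash
python3 - <<'E'
from h import *
go([666-214,-50.2,230.9-163.8],89)
for n in ("side","top"):
    c=optics.capture(n); pickle.dump(c,open(n+"19.pkl","wb"))
crop("s19",load("side19")["image"],190,170,140,140,5)
cv2.imwrite("pics/s19f.png",load("side19")["image"][:,:,::-1]); cv2.imwrite("pics/t19f.png",load("top19")["image"][:,:,::-1])
E
```

```text
t 27.27 tcp [451.7 -47.6  64.5] yaw 89.0 F [-9.  -0.3 36.1] w 0.202
units total (current axes) [-0.051  0.007 -0.052] turn 0.0
```

View pics/s19.png

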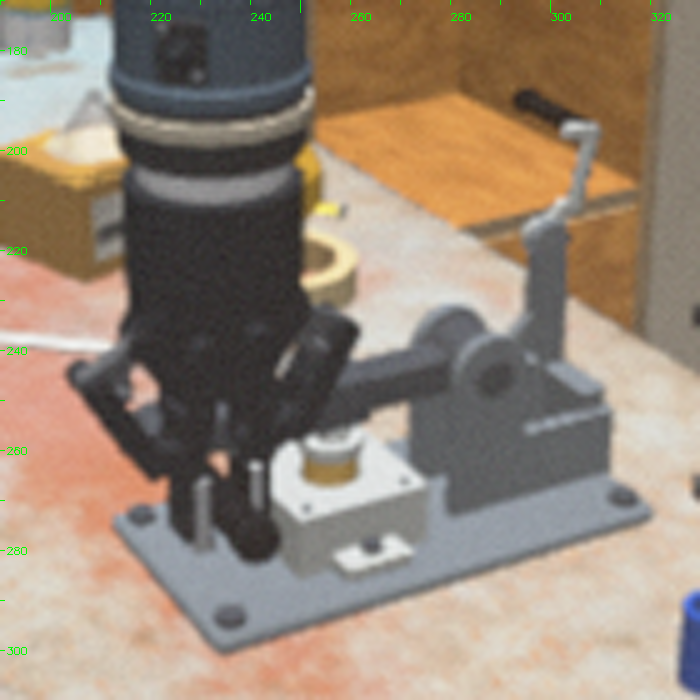

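View pics/t19f.png

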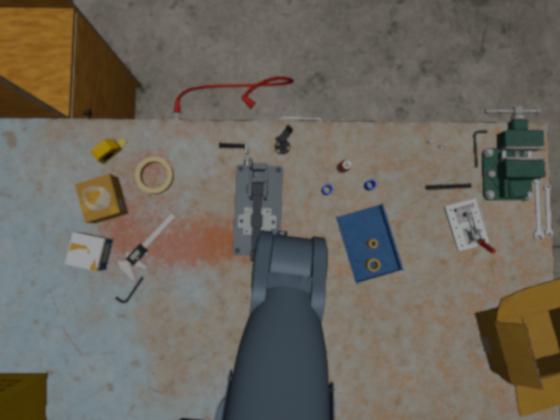

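View pics/s19f.png

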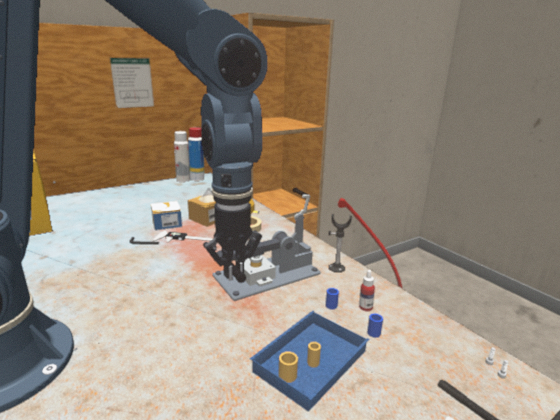

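Call:
apply_moves:
  increments: "0 0 0 0 -1; 0 0 0 0 -1; 0 0 0 0 -1; 0 0 0 0 -1"

```text
t: 27.88
tcp_pos: [451.7, -47.6, 64.5]
tcp_rot: [-2.237, -2.198, -0.013]
force: [-7.8, -0.5, 36.8]
width: 0.205
```

```bash
python3 - <<'E'
from h import *
go([452,-47.6,64],89); ticket.sign_off()
E
```

```text
t 27.88 tcp [451.7 -47.6  64.5] yaw 89.0 F [-7.8 -0.5 36.8] w 0.205
units total (current axes) [0.001 0.006 0.01 ] turn 0.001
the job is handed in; nothing more can be done
```

I set the 28 mm bush home in the bore and let it go with the catch still engaged. Then I flipped the catch fully back, pulled the lever down by its side grip, and handed in at 27.9 s still holding it down.

**Last checks:**
- **Clamping:** the side camera shows the pad on the bush. The upward force on the tool was steady at about 37 N (36.1 N, then 36.8 N half a second later).
- **Grip:** the fingers are closed on the lever grip with a 60 N squeeze, and the width reading was steady.
- **Catch and tray:** the catch stands back at its stop. The other two bushes are in the tray and the bystanders look unmoved.

**What I could not confirm exactly:**
- **Bush height:** I judged it from one camera, good to about 1 to 2 mm, so "fully home" is close but not measured precisely. It matched the expected 12 mm proud, and the pad met it at about the expected height.
- **Pad force:** I worked this out from the force at the grip, roughly 70 to 80 N after the lever ratio. It was not measured directly.

**Problem on the way:** before the insertion the last wrist joint ran to the end of its range (3.1416), which left the tool about 5 mm short. I turned the tool back about 6 degrees and the insertion then went in freely.

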